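# Open the cam clamp to its widest and hold it

## Robot

A 6-joint arm with a two-finger parallel gripper is mounted at the origin on a cart in front of the work surface, level with it; the furniture and walls round the work are solid. World frame = base frame: x ahead of the robot, y to its left, z up, the work surface at z = 0. Lengths are in m, angles in rad, forces in N, time in s.
With the tool pointing down it reaches from about 0.375 to 0.9 m from the base axis. Payload 3.1 kg.
Tool frame: the origin (TCP) lies between the finger pads; the fingertips stand robot.finger_overhang ahead of it and the grasp point (between the pads) lies 3 mm ahead of it (robot.finger_overhang is the distance from the TCP to the fingertips, in m); z points along the fingers, y is the line along which they close (so a half turn about z gives the same grasp; the last joint's range is limited). The gripper opens to 87 mm and grips with 3 to 60 N. Pads are 19 mm wide; open, the fingers measure 117 mm over their backs; the gripper's body (75 mm by 190 mm) begins 51 mm behind the grasp point.
Start: joints at [-1.454, 0.527, 1.433, -0, 1.181, -0.178], TCP at [0.182, -0.598, 0.245] pointing down, gripper open.
Joint ranges: [-3.08, 3.08], [-0.75, 2.2], [0.22, 2.44], [-1.43, 4.57], [0, 2.65], [-2.85, 2.85]. Speed limits (rad/s): [2.79, 2.79, 3.14, 3.14, 3.14, 3.14].

## Interface

Orientations are given as a unit quaternion [x, y, z, w].
In Python, from rig import get_obs, vision, hand_in, nets, robot gives the robot as it stands.
- The arm moves only by the tool apply_moves, never from a script. Its argument "series" is a list of rows, each an object with "offset": the shift along the world's x, y, z in cm, a list of three; "rot": the turn, a rotation vector about the world's x, y, z in degrees, a list of three. A call has 1 to 20 rows; each row is the pose to reach, as a shift and turn from the pose commanded when the call began; what a row does not reach only later rows make up. A row lasts 1/10 s, in which the tool goes at most 50 mm and 8.59 degrees, less where a joint would pass 70% of its speed; a pose out of reach is approached as far as the arm can. A call with a gripper value outside its range is refused whole. "hand" is the opening, from 0 (shut) to 1 (fully open), set as the call begins (left out, the last holds). The fingers move at their own pace and stop on an object; "newtons" is the grip in N (left out, the last holds). Time passes only in rows, so rows that repeat a pose let the fingers close. It gives the time, the measured TCP pose, the force, the opening and the grip force at its end, in the units of the state.
- get_obs(): the state, without advancing time (a new reading comes with each control period).
- vision.camera(name): name is "side" or "top" or "wrist"; returns the picture (420x560x3 uint8, red, green, blue); there is no depth.
- vision.calibration(name): a dict with "K" (3x3 intrinsics, pixels), "R" (3x3) and "t" (3): a world point X has camera coordinates R X + t. Camera axes: x right, y down, z forward; pixel columns grow to the right and rows downward; lengths in m; the calibration is good to about 2 mm. A picture is of the moment at which its call begins: read the wrist's pose just before it. calibration takes no time and is no camera call; for the wrist camera it gives the pose at the moment of the call.
- hand_in(): hands the job in; it is judged then, once.
Trained networks look in the newest picture that a camera, given by its name, has taken for a name from the list of things; names that differ only in an ending like _2 or _b are one class to them, and where a whole thing is asked for, a point or a joint stands for the part that bears it (a point fixed in the world has none). Each returns a list of dicts, best first, with "conf" (0 to 1); they miss things now and then, are a little off and sometimes report something else, mostly with a low value. They report only what shows in the picture. A call takes as long as a camera call. They do not tell look-alikes from the thing itself.
- nets.search_frame(camera, query): "centre" ([x, y, z] in m, in world coordinates, good to about 4 mm: the middle of the surface that is visible of it).
- nets.spot_point(camera, query): "centre" ([x, y, z] in m, in world coordinates, good to about 4 mm: a listed point, or the origin of a listed thing).
The state is a dict: "time": time; "q": joint angles; "joint_velocities": joint speeds; "joint_torque": joint torques, N m; "position": TCP position; "tool_rot": TCP orientation; "ft_force": force on the tool from outside, world axes, zero at the start; "moment": the same for the moment, N m; "grip_width": finger opening in m; "grip_force": force on a finger pad.
Only numpy, scipy, OpenCV 4.12 (cv2) and the standard library are available. Lean on these libraries where they do the work, as an engineer would, in place of code of your own. Each camera call takes 0.05 s, during which the arm holds its last target. There are 200 camera calls.

## Task

I want to lay a ring blank in the spring-closed clamp, so please open it for me with its cam lever: first lift the thing that stands in the lever's way off to one side and stand it upright on the bench, outside the whole circle that the lever can reach, without shoving it with the lever or knocking anything over. Then take the lever by its knob, swing it to the top of the cam's lift, where it points straight back from the jaws, in line with the clamp and over the little brass pin, and the jaws are open widest. The lever springs back and is easily swung too far, so finish holding the knob there with the gripper, still and not let go.

Things in the scene. Friction and masses are not known exactly. Their poses are not given: they have to be found in the camera images.
- cam_clamp: Steel clamp screwed to the bench. Origin on the lever's vertical pivot axis at bench level; z up, x from the pivot along the clamp towards the jaws. Base plate 190 x 90 x 12 mm, x = -55 to 135 mm, y = -45 to 45 mm; jaw blocks 49 mm high between x = 62 and 113 mm. A 6 mm brass pin stands on the base at x = -50 mm, y = 0.
- cam_lever (a joint): Lever angle, rad, growing clockwise from above. 0 (every start): on its stop, pointing along the clamp's -y. 1.571: top of the cam's lift, pointing along the clamp's -x, away from the jaws, over the brass pin; jaws 12 mm apart. Further on, to the stop at 2.2, they close again. A spring turns it back to 0 from anywhere if let go; turning takes about 2 to 3 N at the knob.
- lever_knob (a point): Centre of the lever's knob: an upright black round grip, 19 mm in diameter, from 42 to 86 mm above the bench (this point at 66 mm), 115 mm from the pivot axis. The flat steel lever below it is 14 mm wide, between 34 and 42 mm above the bench; its end reaches 127 mm from the axis. The point's z is up.
- punch: Wooden doming punch standing on its foot, 49 mm high: a 27 mm ball on a narrower foot, ball centre about 35 mm up. Origin under its centre, z up. One of the punch, the glue bottle and the varnish bottle stands in the lever's way (75 to 135 mm from the pivot, about half way along the swing); the other two stand elsewhere.
- glue_bottle: White glue bottle, 34 mm in diameter, 93 mm high: a round body that tapers from about 45 mm up, then a thin orange nozzle above 73 mm. Origin under its centre, z up. One of the punch, the glue bottle and the varnish bottle stands in the lever's way (75 to 135 mm from the pivot, about half way along the swing); the other two stand elsewhere.
- varnish_bottle: Small white varnish bottle with a rectangular body 28 x 32 mm (x, y), 51 mm high, and a 20 mm round cap up to 83 mm. Origin under its centre, z up. One of the punch, the glue bottle and the varnish bottle stands in the lever's way (75 to 135 mm from the pivot, about half way along the swing); the other two stand elsewhere.
Things that resemble listed ones, but are neither listed nor needed, are in the scene too. What is shaped like the punch but red or turquoise is not meant. What is shaped like the glue_bottle but pink is not meant.

How it is judged:
On the way, in this order (a step that is already met when the one before it is completed fails the run):
1. the thing in the lever's way stands upright on the bench, let go, outside the lever's circle, while the lever is still near its rest stop (horizontal distance between each of punch, glue_bottle, varnish_bottle and cam_clamp above 0.145 m and angle between each of punch, glue_bottle, varnish_bottle's own z axis and vertical below 0.15 rad and height (world z) of punch between -0.01 and 0.01 m and height (world z) of glue_bottle between -0.01 and 0.01 m and height (world z) of varnish_bottle between -0.01 and 0.01 m and contact force between each of the arm, the fingers and punch below 0.05 N and contact force between each of the arm, the fingers and glue_bottle below 0.05 N and contact force between each of the arm, the fingers and varnish_bottle below 0.05 N and linear speed of each of punch, glue_bottle, varnish_bottle below 0.02 m/s and value of joint cam_lever below 0.3 rad), for 0.2 s.
2. the gripper holds the lever at the top of the cam's lift (value of joint cam_lever between 1.45 and 1.69 rad and contact force between the fingers and cam_lever above 0.5 N), for 0.2 s.
At the end, for the whole second after the job is handed in: Lever still, within 0.12 rad of the top of the cam's lift (joint 1.45 to 1.69), held by the fingers with more than 0.5 N. Punch, glue bottle and varnish bottle stand upright (within 0.15 rad) on the bench top, at rest, each centre more than 145 mm from the lever's pivot (all of step 2 and velocity of joint cam_lever between -0.1 and 0.1 rad/s and horizontal distance between each of punch, glue_bottle, varnish_bottle and cam_clamp above 0.145 m and angle between each of punch, glue_bottle, varnish_bottle's own z axis and vertical below 0.15 rad and height (world z) of punch between -0.01 and 0.01 m and height (world z) of glue_bottle between -0.01 and 0.01 m and height (world z) of varnish_bottle between -0.01 and 0.01 m and linear speed of each of punch, glue_bottle, varnish_bottle below 0.02 m/s); the arm keeps its last pose, push and grip.
It fails at once if the lever is driven against the punch or one of the bottles (contact force between cam_lever and punch above 1.5 N or contact force between cam_lever and glue_bottle above 1.5 N or contact force between cam_lever and varnish_bottle above 1.5 N).
It fails at once if the punch or one of the bottles is knocked over (angle between any of punch, glue_bottle, varnish_bottle's own z axis and vertical above 0.8 rad).
It also fails if it takes over 56 s, if anything falls off the work surface, if the arm or the gripper's body presses on something with over 40 N, if the wrist force passes 120 N, or if a joint passes its speed limit or range.

## Working session

There is one attempt and no reset: what is moved stays moved. The work goes in short steps, Python scripts to look and compute and a tool call to move; the robot and the scene stay as the last step left them, time stands still between calls to the robot, and variables do not carry over. Pictures are saved under pics/ and viewed, at most 10 in all, crops included, and the job is handed in when it is done.

Besides the shell and the picture viewer there is one more tool, called after "Call:" as name(argument=value, ...), one argument or row to a line, values as JSON. apply_moves: Moves the arm, as the interface text tells. Its arguments: {"type":"object","properties":{"series":{"type":"array"},"hand":{"type":"number"},"newtons":{"type":"number"}},"required":["series"]}

```bash
mkdir -p pics
cat > h.py <<'E'
from rig import get_obs, vision, hand_in, nets, robot
import numpy as np, cv2
def snap(c,f):
    im=vision.camera(c); cv2.imwrite('pics/'+f,im[:,:,::-1]); return im
def proj(c,X):
    k=vision.calibration(c); p=np.array(k['K'])@(np.array(k['R'])@np.array(X)+np.array(k['t'])); return (p[:2]/p[2]).round(0)
def ray(c,uv,z):
    k=vision.calibration(c);R=np.array(k['R']);t=np.array(k['t']);C=-R.T@t
    d=R.T@np.linalg.inv(k['K'])@np.array([uv[0],uv[1],1]); return C+d*(z-C[2])/d[2]
E
python3 - <<'E'
from h import *
print(robot.finger_overhang)
ims=[]
for c in('top','side'):
    ims.append(snap(c,c+'0.png'))
    for q in('cam_clamp','lever_knob','punch','glue_bottle','varnish_bottle'):
        for r in nets.spot_point(c,q)[:4]: print(c,q,np.round(r['centre'],3),round(r['conf'],2),proj(c,r['centre']))
E
```

```text
0.022
top cam_clamp [ 0.564  0.208 -0.004] 0.61 [254. 200.]
top lever_knob [0.478 0.13  0.065] 0.68 [286. 235.]
top punch [0.462 0.22  0.   ] 0.68 [248. 242.]
top punch [0.4   0.144 0.002] 0.56 [279. 269.]
top punch [0.395 0.209 0.003] 0.54 [252. 271.]
top glue_bottle [ 0.47  -0.085  0.002] 0.7 [377. 241.]
top glue_bottle [ 0.498 -0.16   0.003] 0.48 [409. 229.]
top varnish_bottle [0.672 0.388 0.003] 0.65 [180. 154.]
side cam_clamp [ 0.567  0.205 -0.   ] 0.74 [286. 220.]
side lever_knob [0.479 0.133 0.07 ] 0.59 [256. 217.]
side punch [ 0.466  0.225 -0.002] 0.53 [245. 220.]
side punch [0.39  0.211 0.001] 0.53 [214. 226.]
side punch [0.402 0.146 0.001] 0.45 [222. 242.]
side glue_bottle [ 0.5   -0.157  0.   ] 0.66 [297. 339.]
side glue_bottle [ 0.467 -0.084  0.   ] 0.64 [270. 312.]
side varnish_bottle [ 0.672  0.382 -0.003] 0.65 [308. 181.]
```

View pics/top0.png

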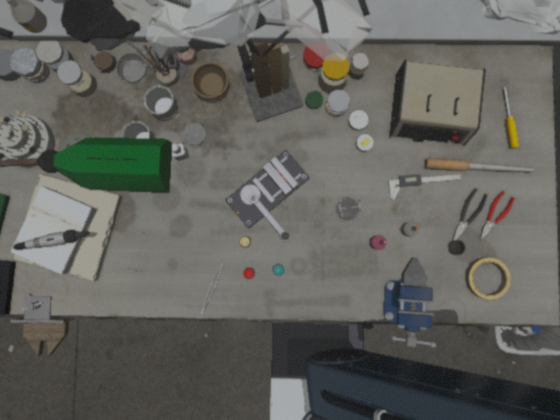

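Run:
```python
import cv2
a=cv2.imread('pics/top0.png')[140:300,200:320];b=cv2.imread('pics/side0.png')[140:290,190:330]
f=lambda x:cv2.resize(x,(390,500),interpolation=cv2.INTER_CUBIC)
cv2.imwrite('pics/crop0.png',cv2.hconcat([f(a),f(b)]))
```

```text
(no output)
```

View pics/crop0.png

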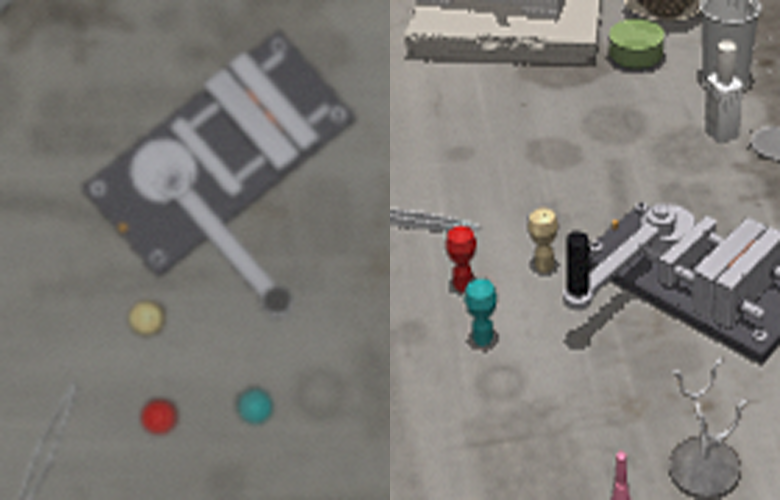

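The natural-wood ball at top pixel (245,242) is the punch. It lies 0.10 m from the pivot, about half way along the swing. The red one at (249,272) and the turquoise one at (279,270) are look-alikes, and the crop confirms this. The glue bottle at (410,229), the pink one at (378,242) and the varnish bottle at (180,152) all stand clear.

Run:
```python
from h import *
from scipy.spatial.transform import Rotation as R
o=get_obs(); M=R.from_quat(o['tool_rot']).as_matrix(); print(o['time'],M.round(3),np.degrees(np.arctan2(M[1,1],M[0,1])))
im=cv2.imread('pics/top0.png')
# colour centroids in top and side for punch (ball centre z=.035) and brass pin neighbourhood
for c,roi,z in(('top',(232,258,230,255),.037),('side',(236,254,198,224),.035)):
    a=cv2.cvtColor(cv2.imread(f'pics/{c}0.png'),cv2.COLOR_BGR2HSV); x0,x1,y0,y1=roi
    s=a[y0:y1,x0:x1]; m=(s[...,1]>75)&(s[...,0]>12)&(s[...,0]<35); v,u=np.nonzero(m); uv=(u.mean()+x0,v.mean()+y0); print(c,m.sum(),uv,ray(c,uv,z))
```

```text
0.6 [[ 0.957  0.291  0.   ]
 [ 0.291 -0.957 -0.   ]
 [-0.     0.    -1.   ]] -73.0528985484021
top 48 (np.float64(244.4375), np.float64(241.45833333333334)) [0.46320057 0.22482705 0.037     ]
side 99 (np.float64(244.74747474747474), np.float64(210.7171717171717)) [0.46488919 0.21263118 0.035     ]
```

Call:
apply_moves(
  series=[
    {"offset": [2.4,4.1,0],"rot": [0,0,6]},
    {"offset": [4.9,8.1,0],"rot": [0,0,12]},
    {"offset": [7.3,12.2,0],"rot": [0,0,18]},
    {"offset": [9.7,16.3,0],"rot": [0,0,24]},
    {"offset": [12.2,20.4,0],"rot": [0,0,30]},
    {"offset": [14.6,24.4,0],"rot": [0,0,36]},
    {"offset": [17.1,28.5,0],"rot": [0,0,42]},
    {"offset": [19.5,32.6,0],"rot": [0,0,48]},
    {"offset": [21.9,36.6,0],"rot": [0,0,54]},
    {"offset": [24.4,40.7,0],"rot": [0,0,60]},
    {"offset": [26.8,44.8,0],"rot": [0,0,66]},
    {"offset": [27,49.4,0],"rot": [0,0,72]},
    {"offset": [27.2,54.1,0],"rot": [0,0,78]},
    {"offset": [27.4,58.7,0],"rot": [0,0,84]},
    {"offset": [27.5,63.4,0],"rot": [0,0,90]},
    {"offset": [27.7,68,-1],"rot": [0,0,96]},
    {"offset": [27.9,72.7,-2],"rot": [0,0,102]},
    {"offset": [28.1,77.3,-3],"rot": [0,0,108]},
    {"offset": [28.2,82,-4],"rot": [0,0,113.7]},
    {"offset": [28.2,82,-4],"rot": [0,0,113.7]},
  ],
  hand=0.6,
  newtons=10,
)

```text
time: 2.6
position: [0.4634, 0.227, 0.2036]
tool_rot: [0.414, 0.91, 0.001, -0.001]
ft_force: [-0.5, -0.6, 0.8]
grip_width: 0.0525
grip_force: 0.0
```

Run:
```python
from h import *
o=get_obs();print(o['time'],o['position'],o['q'],o['grip_width'])
snap('wrist','w1.png'); print(proj('wrist',[.464,.222,.035]))
for q in('cam_clamp','lever_knob','punch'):
    for r in nets.spot_point('wrist',q)[:4]: print(q,np.round(r['centre'],4),round(r['conf'],2),proj('wrist',r['centre']))
```

```text
2.6 [0.46338048 0.22703596 0.20364941] [ 0.23783073  0.43903639  1.74729361  0.00205253  0.95541534 -0.48049813] 0.052483989706494455
[278. 202.]
cam_clamp [5.653e-01 2.079e-01 5.000e-04] 0.85 [331. 252.]
punch [0.3942 0.2122 0.002 ] 0.93 [228. 161.]
punch [ 0.402   0.1413 -0.0009] 0.61 [199. 209.]
```

View pics/w1.png

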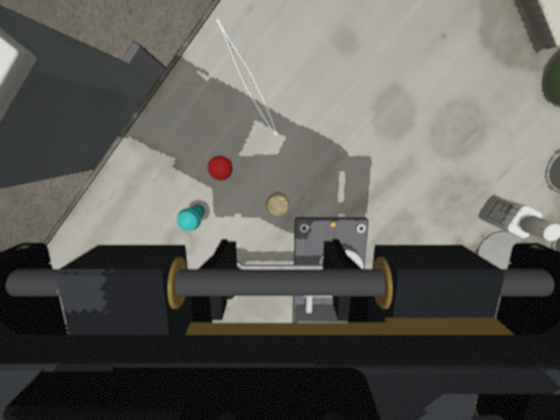

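The wrist view shows the wooden punch at (277,204), close to the predicted (278,202). Red is at (220,168) and turquoise at (190,218). The clamp's rear plate corners are at (295,218) and (368,218), and the pin is at (333,225).

Run:
```python
from h import *
im=cv2.imread('pics/w1.png');s=cv2.cvtColor(im,cv2.COLOR_BGR2HSV)[188:216,262:294];m=(s[...,1]>60)&(s[...,0]>12)&(s[...,0]<35)
v,u=np.nonzero(m);uv=(u.mean()+262,v.mean()+188);print(m.sum(),uv,ray('wrist',uv,.035))
a,b=ray('wrist',(295,217),.012),ray('wrist',(368,217),.012)
y=(b-a);print(a,b,np.linalg.norm(y)); y/=np.linalg.norm(y); x=np.array([y[1],-y[0],0]); print('clampx',x,np.degrees(np.arctan2(x[1],x[0])),'pivot',(a+b)/2+.055*x)
print('pin',ray('wrist',(333,225),.02))
print(get_obs()['position'])
```

```text
418 (np.float64(277.47607655502395), np.float64(203.92583732057417)) [0.46654477 0.21639621 0.035     ]
[0.49666581 0.21329426 0.012     ] [0.56321112 0.27034737 0.012     ] 0.08765463566222102
clampx [ 0.65088522 -0.75917615  0.        ] -49.39162286610171 pivot [0.56573715 0.20006613 0.012     ]
pin [0.53535879 0.23663897 0.02      ]
[0.4642719  0.22142027 0.20473836]
```

Call:
apply_moves(
  series=[
    {"offset": [0.1,0,-3.5],"rot": [0,0,0]},
    {"offset": [0.1,0,-7],"rot": [0,0,0]},
    {"offset": [0.1,0,-10.5],"rot": [0,0,0]},
    {"offset": [0.1,0,-13],"rot": [0,0,0]},
    {"offset": [0.1,0,-15],"rot": [0,0,0]},
    {"offset": [0.1,0,-16.2],"rot": [0,0,0]},
    {"offset": [0.1,0,-16.6],"rot": [0,0,0]},
    {"offset": [0.1,0,-16.6],"rot": [0,0,0]},
    {"offset": [0.1,0,-16.6],"rot": [0,0,0]},
  ],
)

```text
time: 3.7
position: [0.4661, 0.222, 0.0395]
tool_rot: [0.418, 0.909, 0.001, 0.001]
ft_force: [-0.5, 0.1, -0.9]
grip_width: 0.0523
grip_force: 0.0
```

Call:
apply_moves(
  series=[
    {"offset": [0,0,0],"rot": [0,0,0]},
    {"offset": [0,0,0],"rot": [0,0,0]},
    {"offset": [0,0,0],"rot": [0,0,0]},
    {"offset": [0,0,0],"rot": [0,0,0]},
    {"offset": [0,0,0],"rot": [0,0,0]},
    {"offset": [0,0,0],"rot": [0,0,0]},
  ],
  hand=0.2,
  newtons=10,
)

```text
time: 4.3
position: [0.4653, 0.2223, 0.0387]
tool_rot: [0.417, 0.909, 0.0, 0.0]
ft_force: [0.3, 0.1, 1.2]
grip_width: 0.0227
grip_force: 10.0
```

Call:
apply_moves(
  series=[
    {"offset": [0,0,0.5],"rot": [0,0,0]},
    {"offset": [0,0,1.5],"rot": [0,0,0]},
    {"offset": [0,0,3],"rot": [0,0,0]},
    {"offset": [0,0,4.5],"rot": [0,0,0]},
    {"offset": [0,0,5],"rot": [0,0,0]},
    {"offset": [0,0,5],"rot": [0,0,0]},
  ],
)

```text
time: 4.9
position: [0.4658, 0.2223, 0.0896]
tool_rot: [0.417, 0.909, 0.001, 0.001]
ft_force: [-0.2, 0.4, -1.0]
grip_width: 0.0223
grip_force: 10.0
```

Run:
```python
from h import *
o=get_obs();print(o['time'],o['position'],o['grip_width'])
w=snap('wrist','w2.png');s=snap('side','s2.png')
p=proj('side',o['position']).astype(int);print(p,proj('wrist',o['position']))
f=lambda x:cv2.resize(x,(390,500),interpolation=cv2.INTER_CUBIC)[:,:,::-1]
cv2.imwrite('pics/c2.png',cv2.hconcat([f(s[p[1]-50:p[1]+50,p[0]-40:p[0]+40]),f(w[150:350,200:360])]))
```

```text
4.9 [0.46577796 0.2223153  0.08964126] 0.022308979003113755
[244 189] [280. 273.]
```

View pics/c2.png

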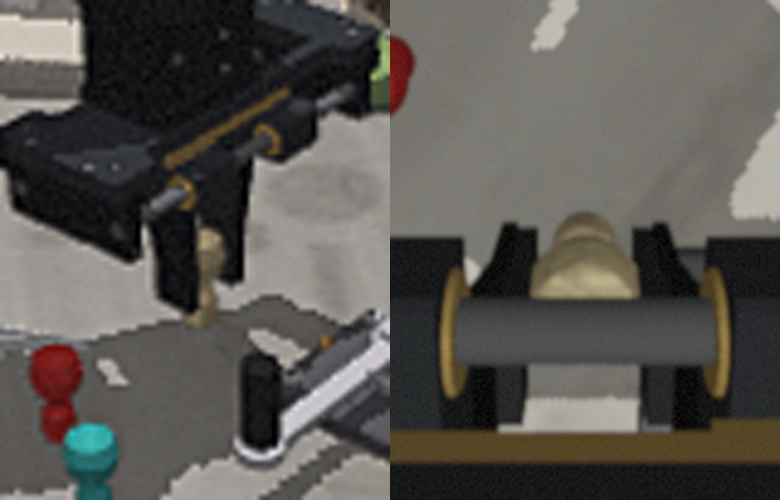

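The punch is held upright between the pads, clear of the bench. Now I'll carry it to the free spot at about (0.46, 0.38).

Call:
apply_moves(
  series=[
    {"offset": [0,1,0],"rot": [0,0,0]},
    {"offset": [0,3,0],"rot": [0,0,0]},
    {"offset": [0,5,0],"rot": [0,0,0]},
    {"offset": [0,7.5,0],"rot": [0,0,0]},
    {"offset": [0,10,0],"rot": [0,0,0]},
    {"offset": [0,12.5,0],"rot": [0,0,0]},
    {"offset": [0,14.5,0],"rot": [0,0,0]},
    {"offset": [0,15.5,0],"rot": [0,0,0]},
    {"offset": [0,16,0],"rot": [0,0,0]},
    {"offset": [0,16,-1],"rot": [0,0,0]},
    {"offset": [0,16,-2.5],"rot": [0,0,0]},
    {"offset": [0,16,-3.8],"rot": [0,0,0]},
    {"offset": [0,16,-4.5],"rot": [0,0,0]},
    {"offset": [0,16,-4.8],"rot": [0,0,0]},
    {"offset": [0,16,-5],"rot": [0,0,0]},
    {"offset": [0,16,-5],"rot": [0,0,0]},
    {"offset": [0,16,-5],"rot": [0,0,0]},
  ],
)

```text
time: 6.7
position: [0.4657, 0.3823, 0.0389]
tool_rot: [0.418, 0.909, 0.0, 0.0]
ft_force: [0.1, -0.5, -0.3]
grip_width: 0.0225
grip_force: 10.0
```

Run:
```python
from h import *
o=get_obs();print(o['time'],o['position'],o['grip_width'],o['ft_force'])
w=snap('wrist','w3.png');s=snap('side','s3.png')
p=proj('side',o['position']).astype(int)
f=lambda x:cv2.resize(x,(390,500),interpolation=cv2.INTER_CUBIC)[:,:,::-1]
cv2.imwrite('pics/c3.png',cv2.hconcat([f(s[p[1]-50:p[1]+50,p[0]-40:p[0]+40]),f(w[150:350,200:360])]))
```

```text
6.7 [0.46565172 0.3823152  0.03887245] 0.02245990195202641 [ 0.13371679 -0.47068748 -0.34548421]
```

View pics/c3.png

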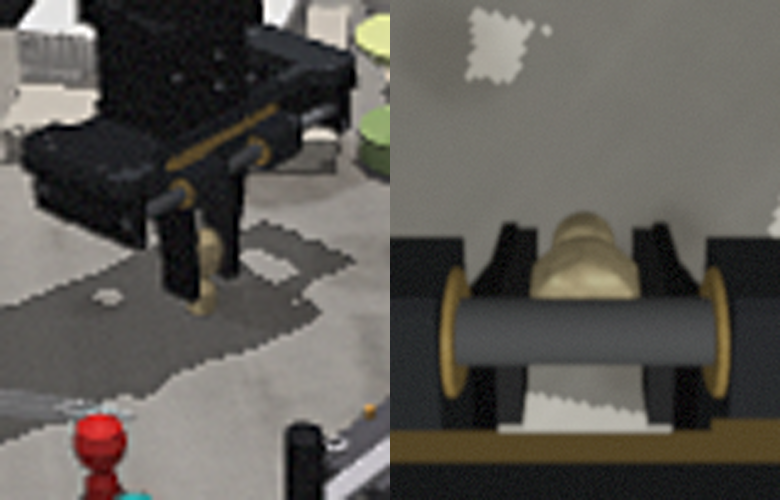

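Call:
apply_moves(
  series=[
    {"offset": [0,0,-0.02],"rot": [0,0,0]},
    {"offset": [0,0,0],"rot": [0,0,0]},
    {"offset": [0,0,0],"rot": [0,0,0]},
    {"offset": [0,0,0],"rot": [0,0,0]},
    {"offset": [0,0,0],"rot": [0,0,0]},
    {"offset": [0,0,2],"rot": [0,0,0]},
    {"offset": [0,0,5],"rot": [0,0,0]},
    {"offset": [0,0,9],"rot": [0,0,0]},
    {"offset": [0,0,13],"rot": [0,0,0]},
    {"offset": [0,0,15],"rot": [0,0,0]},
    {"offset": [0,0,16],"rot": [0,0,0]},
    {"offset": [0,0,16],"rot": [0,0,0]},
  ],
  hand=0.6,
)

```text
time: 8.0
position: [0.4657, 0.3825, 0.1998]
tool_rot: [0.417, 0.909, 0.001, 0.001]
ft_force: [0.4, 0.3, -0.9]
grip_width: 0.0521
grip_force: 0.0
```

Run:
```python
from h import *
o=get_obs();print(o['time'],o['position'])
w=snap('wrist','w4.png');t=snap('top','t4.png');s=snap('side','s4.png')
for c in('side','wrist'):
  for q in('punch','lever_knob','cam_clamp'):
    for r in nets.spot_point(c,q)[:3]: print(c,q,np.round(r['centre'],4),round(r['conf'],2),proj(c,r['centre']))
p=proj('side',[.465,.382,.03]).astype(int)
f=lambda x:cv2.resize(x,(390,500),interpolation=cv2.INTER_CUBIC)[:,:,::-1]
cv2.imwrite('pics/c4.png',cv2.hconcat([f(s[p[1]-50:p[1]+50,p[0]-40:p[0]+40]),f(w[100:400,160:394])]))
```

```text
8.0 [0.46572732 0.38248661 0.19977255]
side punch [0.4    0.1462 0.0009] 0.71 [222. 242.]
side punch [0.3895 0.2116 0.0011] 0.62 [214. 226.]
side lever_knob [0.4754 0.1326 0.0696] 0.77 [255. 217.]
side cam_clamp [0.5656 0.2065 0.0007] 0.85 [286. 219.]
wrist punch [0.4654 0.3839 0.0021] 0.95 [281. 194.]
wrist cam_clamp [0.568  0.2071 0.0023] 0.67 [253. 337.]
```

View pics/c4.png

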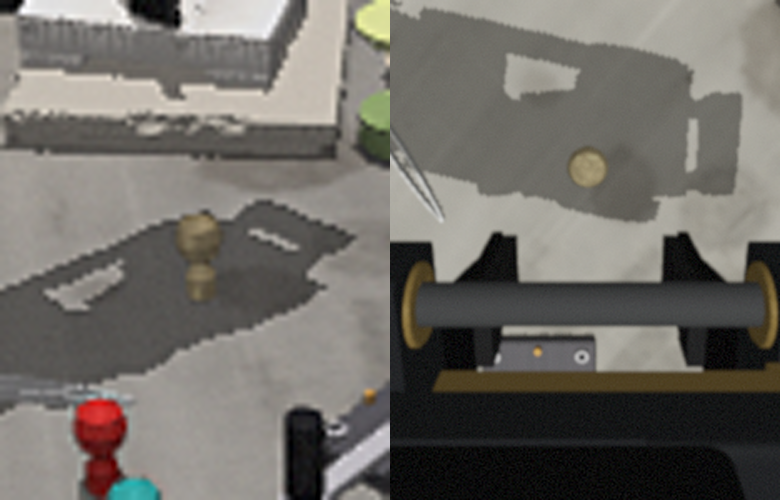

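The punch stands upright at (0.465, 0.384), about 0.20 m from the pivot. Next I'll go above the knob with the closing line tangential to the swing.

Call:
apply_moves(
  series=[
    {"offset": [0.1,-1.5,0],"rot": [0,0,7]},
    {"offset": [0.2,-4,0],"rot": [0,0,15]},
    {"offset": [0.4,-7,0],"rot": [0,0,23]},
    {"offset": [0.6,-10,0],"rot": [0,0,31]},
    {"offset": [0.8,-13,0],"rot": [0,0,39]},
    {"offset": [0.9,-16,0],"rot": [0,0,47]},
    {"offset": [1,-18.5,-1],"rot": [0,0,55]},
    {"offset": [1.1,-21,-2],"rot": [0,0,63]},
    {"offset": [1.2,-23,-3],"rot": [0,0,71]},
    {"offset": [1.3,-24.5,-3.5],"rot": [0,0,79]},
    {"offset": [1.3,-25,-4],"rot": [0,0,87]},
    {"offset": [1.3,-25,-4],"rot": [0,0,90]},
    {"offset": [1.3,-25,-4],"rot": [0,0,90]},
    {"offset": [1.3,-25,-4],"rot": [0,0,90]},
  ],
)

```text
time: 9.85
position: [0.4783, 0.1322, 0.1585]
tool_rot: [-0.347, 0.938, 0.0, 0.0]
ft_force: [0.8, 0.3, -0.3]
grip_width: 0.0523
grip_force: 0.0
```

Run:
```python
from h import *
o=get_obs();print(o['time'],o['position'],o['q'],o['joint_velocities'].__class__)
w=snap('wrist','w5.png')
for q in('lever_knob','cam_clamp'):
    for r in nets.spot_point('wrist',q)[:3]: print(q,np.round(r['centre'],4),round(r['conf'],2),proj('wrist',r['centre']))
print(proj('wrist',[.479,.132,.086]))
```

```text
9.85 [0.47831935 0.13220587 0.15850388] [ 4.40578028e-02  4.89045944e-01  1.83571913e+00  5.17417112e-05
  8.16791718e-01 -2.23498268e+00] <class 'numpy.ndarray'>
lever_knob [0.4726 0.1301 0.0639] 0.82 [282. 212.]
cam_clamp [ 5.707e-01  2.045e-01 -3.000e-04] 0.93 [275. 298.]
[279. 228.]
```

View pics/w5.png

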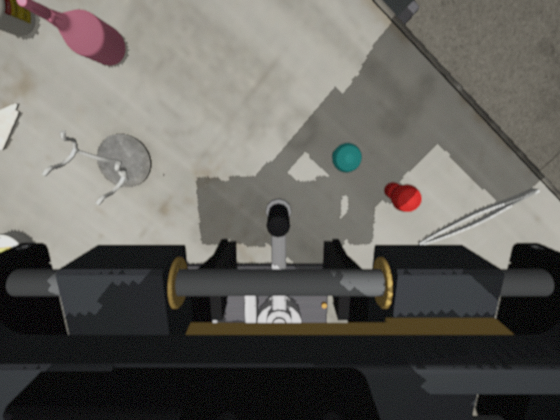

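The knob's top is near (278,228), matching the projection (279,228), and it is centred between the fingers. I'll descend.

Call:
apply_moves(
  series=[
    {"offset": [0,0,-2.5],"rot": [0,0,0]},
    {"offset": [0,0,-5],"rot": [0,0,0]},
    {"offset": [0,0,-7],"rot": [0,0,0]},
    {"offset": [0,0,-8.3],"rot": [0,0,0]},
    {"offset": [0,0,-8.9],"rot": [0,0,0]},
    {"offset": [0,0,-9],"rot": [0,0,0]},
    {"offset": [0,0,-9],"rot": [0,0,0]},
  ],
)

```text
time: 10.7
position: [0.4786, 0.1323, 0.0689]
tool_rot: [-0.347, 0.938, -0.0, 0.0]
ft_force: [-0.2, -0.3, 0.4]
grip_width: 0.0522
grip_force: 0.0
```

Call:
apply_moves(
  series=[
    {"offset": [0,0,0],"rot": [0,0,0]},
    {"offset": [0,0,0],"rot": [0,0,0]},
    {"offset": [0,0,0],"rot": [0,0,0]},
    {"offset": [0,0,0],"rot": [0,0,0]},
    {"offset": [0,0,0],"rot": [0,0,0]},
    {"offset": [0,0,0],"rot": [0,0,0]},
  ],
  hand=0.1,
  newtons=15,
)

```text
time: 11.3
position: [0.4786, 0.1318, 0.0687]
tool_rot: [-0.348, 0.938, -0.0, 0.0]
ft_force: [0.5, -2.4, 1.1]
grip_width: 0.0181
grip_force: 15.0
```

Run:
```python
import numpy as np
p=np.radians(-139.5)
for d in range(5,91,5):
    a=p-np.radians(d); print(d,(11.5*np.array([np.cos(a)-np.cos(p),np.sin(a)-np.sin(p)])).round(2))
```

```text
5 [-0.62  0.79]
10 [-1.16  1.63]
15 [-1.64  2.52]
20 [-2.03  3.44]
25 [-2.34  4.4 ]
30 [-2.56  5.37]
35 [-2.7   6.37]
40 [-2.75  7.37]
45 [-2.72  8.37]
50 [-2.6   9.37]
55 [-2.39 10.35]
60 [-2.1  11.31]
65 [-1.72 12.24]
70 [-1.26 13.13]
75 [-0.73 13.98]
80 [-0.13 14.78]
85 [ 0.54 15.53]
90 [ 1.28 16.21]
```

Call:
apply_moves(
  series=[
    {"offset": [-0.3,0.4,0],"rot": [0,0,-2.5]},
    {"offset": [-0.62,0.79,0],"rot": [0,0,-5]},
    {"offset": [-1.16,1.63,0],"rot": [0,0,-10]},
    {"offset": [-1.64,2.52,0],"rot": [0,0,-15]},
    {"offset": [-2.03,3.44,0],"rot": [0,0,-20]},
    {"offset": [-2.34,4.4,0],"rot": [0,0,-25]},
    {"offset": [-2.56,5.37,0],"rot": [0,0,-30]},
    {"offset": [-2.7,6.37,0],"rot": [0,0,-35]},
    {"offset": [-2.75,7.37,0],"rot": [0,0,-40]},
    {"offset": [-2.72,8.37,0],"rot": [0,0,-45]},
    {"offset": [-2.72,8.37,0],"rot": [0,0,-45]},
  ],
)

```text
time: 12.4
position: [0.4517, 0.2162, 0.0687]
tool_rot: [0.037, 0.999, -0.0, 0.001]
ft_force: [2.1, -4.4, 1.6]
grip_width: 0.0186
grip_force: 15.0
```

Call:
apply_moves(
  series=[
    {"offset": [0.05,0.5,0],"rot": [0,0,-2.5]},
    {"offset": [0.12,1.0,0],"rot": [0,0,-5]},
    {"offset": [0.33,1.98,0],"rot": [0,0,-10]},
    {"offset": [0.62,2.94,0],"rot": [0,0,-15]},
    {"offset": [1.0,3.87,0],"rot": [0,0,-20]},
    {"offset": [1.46,4.76,0],"rot": [0,0,-25]},
    {"offset": [1.99,5.61,0],"rot": [0,0,-30]},
    {"offset": [2.59,6.41,0],"rot": [0,0,-35]},
    {"offset": [3.26,7.16,0],"rot": [0,0,-40]},
    {"offset": [4.0,7.84,0],"rot": [0,0,-45]},
    {"offset": [4.0,7.84,0],"rot": [0,0,-45]},
    {"offset": [4.0,7.84,0],"rot": [0,0,-45]},
    {"offset": [4.0,7.84,0],"rot": [0,0,-45]},
  ],
)

```text
time: 13.7
position: [0.4912, 0.2926, 0.0686]
tool_rot: [0.416, 0.91, -0.001, 0.0]
ft_force: [2.5, -6.5, 1.7]
grip_width: 0.0184
grip_force: 15.0
```

Run:
```python
from h import *
s=snap('side','s6.png');t=snap('top','t6.png');w=snap('wrist','w6.png')
for c in('side','top'):
  for q in('lever_knob','cam_clamp','punch','glue_bottle','varnish_bottle'):
    for r in nets.spot_point(c,q)[:3]: print(c,q,np.round(r['centre'],4),round(r['conf'],2))
o=get_obs();print(o['time'],o['position'],o['ft_force'],o['grip_width'],o['grip_force'])
d=o['position'][:2]-np.array([.566,.2067]);print(np.linalg.norm(d),np.degrees(np.arctan2(d[1],d[0])), 'want',130.6)
f=lambda x:cv2.resize(x,(390,500),interpolation=cv2.INTER_CUBIC)[:,:,::-1]
cv2.imwrite('pics/c6.png',cv2.hconcat([f(s[150:270,205:315]),f(w[200:360,200:360])]))
```

```text
side lever_knob [0.4879 0.2936 0.0659] 0.93
side cam_clamp [0.5631 0.2065 0.    ] 0.94
side punch [0.3905 0.2102 0.    ] 0.74
side punch [4.683e-01 3.839e-01 3.000e-04] 0.55
side punch [ 0.3961  0.146  -0.0008] 0.44
side glue_bottle [ 0.467  -0.0838 -0.0008] 0.98
side glue_bottle [ 0.5003 -0.1613 -0.0012] 0.77
side varnish_bottle [0.67   0.3827 0.0019] 0.65
top cam_clamp [0.5637 0.2078 0.0035] 0.89
top punch [0.3962 0.2069 0.0026] 0.61
top punch [0.4003 0.1427 0.0021] 0.45
top punch [0.6772 0.384  0.0014] 0.22
top glue_bottle [ 4.68e-01 -8.35e-02  2.00e-04] 0.7
top glue_bottle [ 0.4998 -0.1624 -0.0015] 0.58
top varnish_bottle [0.6741 0.3839 0.0013] 0.7
14.35 [0.49119356 0.29256759 0.06865093] [ 2.64131677 -6.30527023  2.07809963] 0.01860609727159635 14.998226394527592
0.113882604780704 131.0618482308633 want 130.6
```

View pics/c6.png

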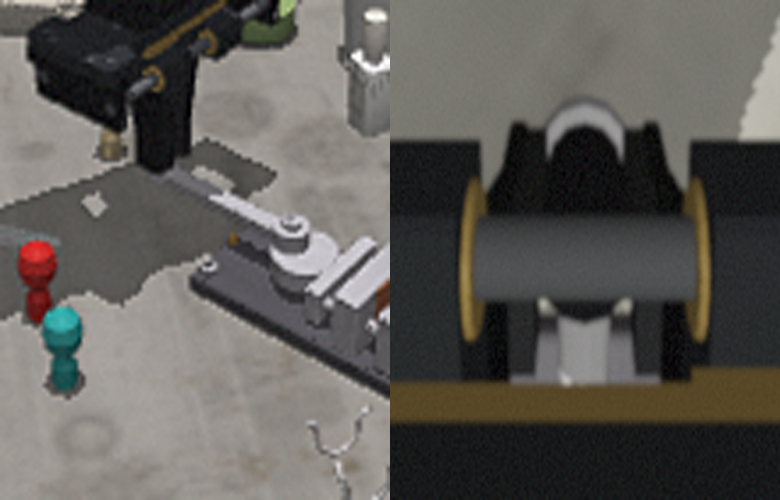

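The lever lies centred and in line with the tool, whose heading of 131° matches the clamp's −x at 130.6°, and the knob is gripped. The chord from the start gives about 89° of swing. The punch and both bottles are standing.

```bash
python3 -c "
from h import *
print(hand_in())"
```

```text
the job is handed in; nothing more can be done
None
```

The punch now stands upright at about (0.465, 0.384), some 20 cm from the pivot, and the gripper is holding the knob at about 89° of swing, at the top of the cam's lift; the job is handed in, and the call returned no verdict.

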